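# Roll a grooved hexagonal bar groove-up and locate it against three pins

## Robot

A 6-joint arm with a two-finger parallel gripper is mounted at the origin on a cart in front of the work surface, level with it; the furniture and walls round the work are solid. World frame = base frame: x ahead of the robot, y to its left, z up, the work surface at z = 0. Lengths are in m, angles in rad, forces in N, time in s.
With the tool pointing down it reaches from about 0.35 to 1 m from the base axis. Payload 7.1 kg.
Tool frame: the origin (TCP) lies on the centre line of the jaws, within the pads' length; the fingertips stand ahead of it and the grasp point (between the pads) lies 11 mm behind it (bot.nose_length is the z of the fingertips in the tool frame, in m); z points along the fingers, y is the line along which they close (so a half turn about z gives the same grasp; the last joint's range is limited). The gripper opens to 85 mm and grips with 20 to 120 N. Pads are 22 mm wide; open, the fingers measure 114 mm over their backs; the gripper's body (76 mm by 85 mm) begins 54 mm behind the grasp point. The pads swing forward as they close: fully open they stand 13 mm farther back than shut.
Start: joints at [-1.165, 0.423, 1.63, -0, 1.089, -0.019], TCP at [0.258, -0.569, 0.239] pointing down, gripper open.
Joint ranges: [-3, 3], [-0.9, 2.11], [0.09, 2.58], [-1.31, 4.45], [0.11, 2.69], [-2.54, 2.54]. Speed limits (rad/s): [2.39, 2.39, 3.01, 3.14, 3.14, 3.14].

## Interface

Orientations are given as a rotation vector (axis times angle).
In Python, from rig import bot gives the robot as it stands.
- The arm moves only by the shell command python3 -m pendant 'ROWS' [FORCE]. ROWS is JSON, a list that holds one entry, the list of rows, each a list of 7 numbers: the shift along the world's x, y, z in mm, then the turn, a rotation vector about the world's x, y, z in rad, then the finger opening in mm, from 0 to 85.4. In form: [[[tx, ty, tz, wx, wy, wz, claw], ...]]. A call has 1 to 20 rows; each row shifts and turns the commanded pose from where the row before left it; what a row does not reach is not made up. A row lasts 1/10 s, in which the tool goes at most 50 mm and 8.59 degrees, less where a joint would pass 70% of its speed; a pose out of reach is approached as far as the arm can. A call is refused whole if a number of a shift passes 50 or a number of a turn 0.15, either way. A call with a gripper value outside its range is refused whole. The fingers move at their own pace and stop on an object; FORCE is the grip in N (left out, the last holds). Time passes only in rows, so rows that do not move let the fingers close. It gives the time, the measured TCP pose, the force, the opening and the grip force at its end, in the units of the state.
- bot.observe(): the state, without advancing time (a new reading comes with each control period).
- bot.grab_frame(name): name is "scene" or "top" or "wrist"; returns a dict with "img" (384x512x3 uint8, red, green, blue), "fx", "fy", "cx", "cy" (pixels), "distortion" ([k1, k2, p1, p2, k3] as OpenCV has them; the pictures are not rectified), "extrinsics" (4x4, takes a point from camera to world coordinates). Camera axes: x right, y down, z forward; pixel columns grow to the right and rows downward; lengths in m; the calibration is good to about 2 mm. A picture is of the moment at which its call begins. There is no depth.
- bot.sign_off(): hands the job in; it is judged then, once.
The state is a dict: "time": time; "joint_positions": joint angles; "qvel": joint speeds; "joint_torque": joint torques, N m; "position": TCP position; "eef_rot": TCP orientation; "ft_force": force on the tool from outside, world axes, zero at the start; "wrist_torque": the same for the moment, N m; "grip_width": finger opening in m; "gripper_force": force on a finger pad.
Only numpy, scipy, OpenCV 4.12 (cv2) and the standard library are available. Lean on these libraries where they do the work, as an engineer would, in place of code of your own. Each camera call takes 0.05 s, during which the arm holds its last target. There are 200 camera calls.

## Task

Roll the aluminium hexagonal bar over on the steel plate, one flat at a time and letting it lie on each flat, until its grooved face is exactly on top; keep it down on the plate, never lifted clear of it (sliding it about is fine at any time). Then slide it, groove still up, so that its long side lies against both side pins and one end against the end pin, and let go. Leave the tape roll, the tin and the steel block on the plate where they are.

Things in the scene. Friction and masses are not known exactly. Their poses are not given: they have to be found in the camera images.
- plate: Fixed dark ground steel plate, 280 x 380 x 25 mm (its x, y, z). Origin: centre of its underside. Fixed steel pins, 16 mm thick, 40 mm high above its top: two side pins at x = 115, y = +50 and -50 mm, an end pin at x = 78, y = 78 mm in its frame. The bar against all three lies along the plate's y axis, centre at x = 78.1, y = 0, z = 50 mm, on the -x side of the side pins and -y side of the end pin.
- bar_mid (a point): Centre of the loose aluminium hexagonal bar: 50 mm across flats, 57.7 across corners, flats 28.9 wide, 140 long. y axis: along the bar; z axis: straight out of the flat with the groove (10 mm wide, 5 deep, full length, seen as a notch in both ends), so it points up when the groove is on top. Centre 25 mm above the plate on a flat, 28.9 on an edge; one flat's roll moves it 28.9 mm sideways.
- bar: The same bar, 0.6 to 0.85 kg; origin also at its centre and y axis also along it, but z out of the flat that was on top at the start (use the other entry for the groove). At the start it lies on a flat at any heading, with the groove in one of the two lower side flats, two flats from the top by the short way round.
- tape_mid (a point): Centre of a loose roll of black tape lying flat on the plate, 62 mm in diameter, 19 mm high.
- tin_mid (a point): Centre of a loose small grease tin standing on the plate, 66 mm in diameter, 46 mm high.
- block_mid (a point): Centre of a loose ground steel block on the plate, 40 x 60 x 39 mm (x, y, z), 0.7 kg.
There are look-alikes about, which are no part of the job. What is shaped like the bar but purple is not meant.

How it is judged:
By the outcome, as a careful person would: the job done as asked, in the order asked, and still so for the second after the job is handed in, with the robot touching nothing.
It also fails if it takes over 72 s, if anything falls off the work surface, if the arm or the gripper's body presses on something with over 40 N, if the wrist force passes 120 N, or if a joint passes its speed limit or range.

## Working session

There is one attempt and no reset: what is moved stays moved. The work goes in short steps, Python scripts to look and compute and a shell command to move; the robot and the scene stay as the last step left them, time stands still between calls to the robot, and variables do not carry over. Pictures are saved under pics/ and viewed, at most 10 in all, crops included, and the job is handed in when it is done.

```bash
ls; mkdir -p pics; cat > h.py <<'E'
import numpy as np,cv2
from rig import bot
def grab(n):
    f=bot.grab_frame(n); f['K']=np.array([[f['fx'],0,f['cx']],[0,f['fy'],f['cy']],[0,0,1.]]); return f
def ray(f,uv,z):
    p=cv2.undistortPoints(np.array(uv,float).reshape(-1,1,2),f['K'],np.array(f['distortion']))[:,0]
    E=np.array(f['extrinsics']); d=np.c_[p,np.ones(len(p))]@E[:3,:3].T; o=E[:3,3]
    return o+d*((z-o[2])/d[:,2])[:,None]
def proj(f,P):
    E=np.linalg.inv(np.array(f['extrinsics'])); r=cv2.Rodrigues(E[:3,:3])[0]
    return cv2.projectPoints(np.array(P,float).reshape(-1,3),r,E[:3,3],f['K'],np.array(f['distortion']))[0][:,0]
def save(img,n,s=1):
    cv2.imwrite('pics/'+n,cv2.resize(img[:,:,::-1],None,fx=s,fy=s,interpolation=cv2.INTER_CUBIC))
E
python3 - <<'E'
from h import *
a=grab('top');b=grab('scene');
save(a['img'],'top0.png',1.5);save(b['img'],'scene0.png',1.5)
for f in(a,b):print(np.round(np.array(f['extrinsics']),3).tolist(),f['fx'])
s=bot.observe();print(s['position'],s['eef_rot'],bot.nose_length)
E
```

```text
pics
[[-0.03, -0.985, 0.17, 0.368], [-0.999, 0.026, -0.024, 0.0], [0.019, -0.171, -0.985, 0.895], [0.0, 0.0, 0.0, 1.0]] 378.9208206645193
[[-0.881, -0.253, 0.401, 0.104], [-0.473, 0.426, -0.771, 0.744], [0.024, -0.868, -0.495, 0.544], [0.0, 0.0, 0.0, 1.0]] 494.40374414091445
[ 0.25740402 -0.56900099  0.23859635] [-3.06963551e+00 -6.61910267e-01  4.26647094e-04] 0.008
```

View pics/top0.png

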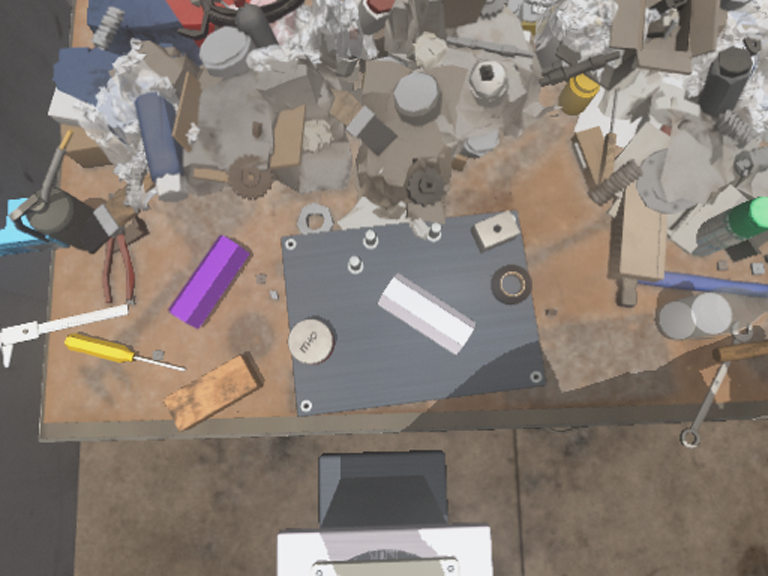

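View pics/scene0.png

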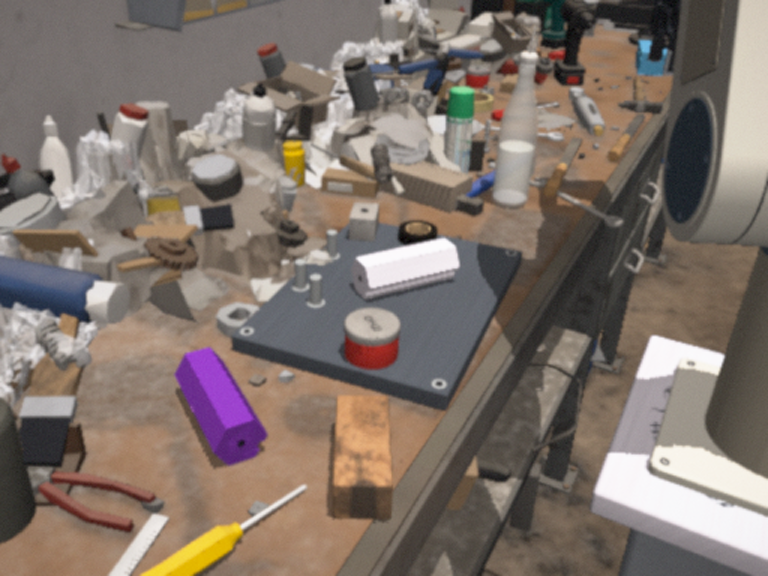

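Possible bars in the top view (1.5x): the silver bar on the plate at (427,314); the purple bar at (210,282), excluded by colour; the wooden block at (210,390), which isn't metal. I choose the silver one. The tin is at (311,340), the tape at (511,284), the block at (496,231), and the pins at (370,238), (434,230) and (355,263). I'll check the choice in one close crop.

```bash
python3 - <<'E'
from h import *
a=grab('top');b=grab('scene')
c=b['img'][145:215,225:320];c2=a['img'][175:245,240:335]
save(np.hstack([c,c2[:70,:95]]),'crop1.png',4)
sc=np.array([[291,243],[306,406],[536,377]])/1.5
P=ray(a,sc,.025);print('screws',P.round(4))
tops=np.array([[370,233],[434,226],[354,258]])/1.5
print('pins',ray(a,tops,.065).round(4))
hsv=cv2.cvtColor(a['img'],cv2.COLOR_RGB2HSV)
g=cv2.cvtColor(a['img'],cv2.COLOR_RGB2GRAY)
for t in(150,225):
    m=(g>t).astype(np.uint8); m[:180]=0;m[240:]=0;m[:,:245]=0;m[:,325:]=0
    cs=max(cv2.findContours(m,0,2)[0],key=cv2.contourArea)
    r=cv2.minAreaRect(cs);bx=cv2.boxPoints(r);print(t,r,bx.round(1).tolist())
    print(ray(a,bx,.075).round(4).tolist())
for n,uv,z in(('tin',(311,338),.071),('tape',(511,283),.044),('block',(496,231),.064)):print(n,ray(a,np.array(uv)/1.5,z).round(4))
E
```

```text
screws [[ 0.5863  0.1334  0.025 ]
 [ 0.3351  0.1113  0.025 ]
 [ 0.3673 -0.2379  0.025 ]]
pins [[ 0.5887  0.0087  0.065 ]
 [ 0.5972 -0.0882  0.065 ]
 [ 0.5508  0.0335  0.065 ]]
150 ((284.1902770996094, 208.88780212402344), (64.6962890625, 25.878515243530273), 32.905242919921875) [[250.0, 202.1999969482422], [264.1000061035156, 180.5], [318.3999938964844, 215.60000610351562], [304.29998779296875, 237.3000030517578]]
[[0.4805, 0.0039, 0.075], [0.528, -0.0284, 0.075], [0.4469, -0.1442, 0.075], [0.4008, -0.1112, 0.075]]
225 ((284.9657287597656, 207.44223022460938), (63.268638610839844, 12.918098449707031), 32.735225677490234) [[254.89999389648438, 195.8000030517578], [261.79998779296875, 184.89999389648438], [315.1000061035156, 219.10000610351562], [308.1000061035156, 230.0]]
[[0.4943, -0.0071, 0.075], [0.5181, -0.0232, 0.075], [0.4394, -0.1366, 0.075], [0.4163, -0.1201, 0.075]]
tin [[0.4329 0.0976 0.071 ]]
tape [[ 0.5102 -0.2045  0.044 ]]
block [[ 0.5874 -0.1822  0.064 ]]
```

View pics/crop1.png

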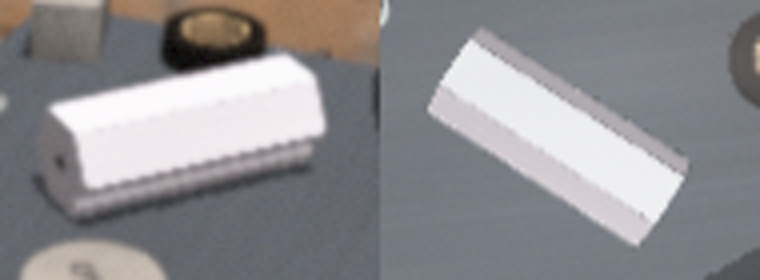

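The crop shows the silver hex bar. One end is at about (60,160), and a strip along the lower flat facing the scene camera looks like a groove. I'll enlarge it once to be sure.

```bash
python3 - <<'E'
from h import *
b=grab('scene')
c=b['img'][165:205,228:310].astype(float)
c=np.clip((c-20)*1.3,0,255); c=(255*(c/255)**.8).astype(np.uint8)
save(c,'crop2.png',9)
# vertical profile across the lower flat mid-bar and end corners reprojected
g=cv2.cvtColor(b['img'],cv2.COLOR_RGB2GRAY)
for u in(255,270,285):print(u,g[170:202,u].tolist())
E
```

```text
255 [251, 251, 251, 251, 250, 247, 239, 236, 237, 237, 235, 236, 237, 237, 238, 237, 236, 236, 235, 221, 177, 145, 153, 169, 152, 120, 91, 69, 67, 85, 95, 102]
270 [250, 249, 242, 238, 237, 236, 235, 235, 236, 237, 237, 236, 236, 236, 238, 236, 216, 156, 148, 162, 155, 129, 100, 77, 66, 80, 94, 102, 102, 104, 105, 103]
285 [236, 237, 237, 235, 236, 236, 238, 237, 238, 238, 240, 235, 215, 158, 138, 156, 164, 147, 115, 83, 66, 80, 98, 103, 104, 105, 107, 101, 105, 104, 106, 105]
```

View pics/crop2.png

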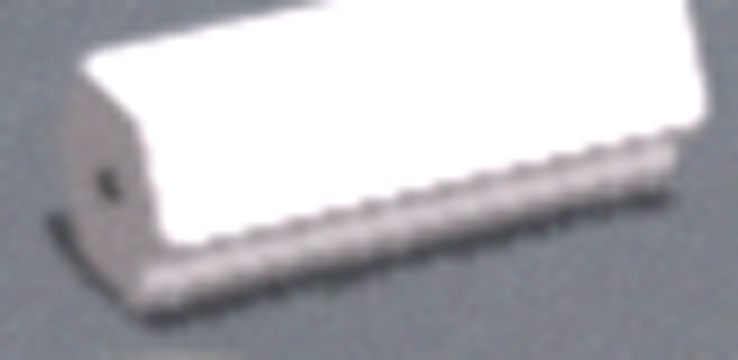

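The profile across that lower flat goes dark, bright, dark, which suggests a groove, but it isn't proof. The arm is nearly in line with the bar's near end, so I'll tilt the wrist camera to look at the notch.

```bash
python3 -m pendant '[[[15,30,0,0.13,-0.055,0,85],[15,30,0,0.13,-0.055,0,85],[15,30,0,0.13,-0.055,0,85],[15,30,0,0.13,-0.055,0,85],[15,30,0,0.13,-0.055,0,85],[15,30,0,0.13,-0.055,0,85],[0,0,0,0,0,0,85],[0,0,0,0,0,0,85]]]'
python3 - <<'E'
from h import *
f=grab('wrist'); print(np.array(f['extrinsics']).round(3).tolist()); s=bot.observe();print(s['position'],s['time'])
uv=proj(f,[[.43,-.13,.05],[.49,-.01,.05]]);print(uv)
save(f['img'],'w1.png',1.5)
E
```

```text
time: 1.05
position: [0.3473, -0.3899, 0.2386]
eef_rot: [-2.326, -0.501, -0.614]
ft_force: [-0.3, 0.3, 0.4]
grip_width: 0.085
gripper_force: 0.0
[[0.5, -0.864, 0.055, 0.364], [-0.701, -0.367, 0.612, -0.47], [-0.508, -0.345, -0.789, 0.366], [0.0, 0.0, 0.0, 1.0]]
[ 0.34747761 -0.39037137  0.23931278] 1.1
[[228.10596845 148.73582153]
 [202.73224915 103.19091138]]
```

View pics/w1.png

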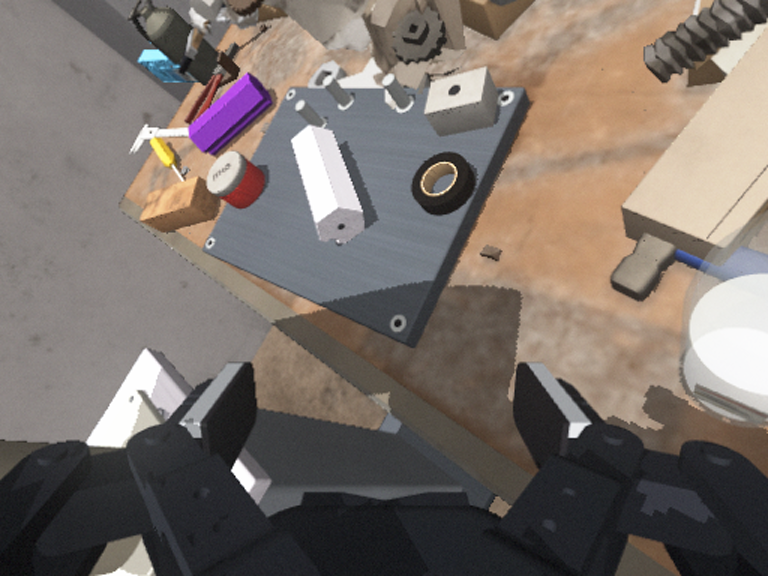

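```bash
python3 - <<'E'
from h import *
f=grab('wrist')
# end-face points: axis a, perp p (toward -x+y), up
a=np.array([-.57,-.82,0]);p=np.array([-.82,.57,0]);c=np.array([.467,-.07,.05])+.07*a
for k in range(6):
    t=np.pi/2-k*np.pi/3
    print(k,proj(f,c+.025*(np.cos(t)*p+np.sin(t)*np.array([0,0,1]))).round(1))
print(proj(f,c))
save(f['img'][130:170,200:255],'w2.png',14)
E
```

```text
0 [[216.1 142.3]]
1 [[210.5 153.8]]
2 [[220.1 160.7]]
3 [[234.7 157. ]]
4 [[240.9 146.3]]
5 [[232.  138.5]]
[[225.82551513 150.00109619]]
```

View pics/w2.png

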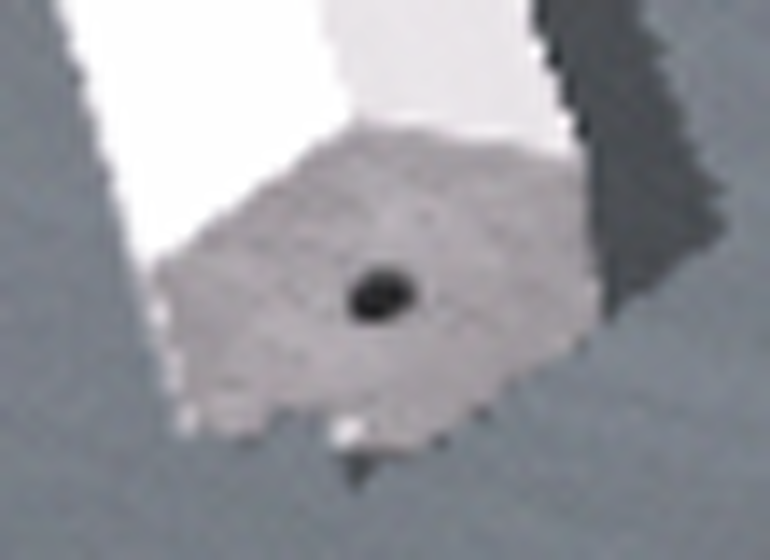

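The close crop settles it: it's the right bar. The notch at (300,420) in the crop is the lower flat on the -x/+y side, so the bar must roll twice towards +x/-y. If I rolled it as it lies it would hit the tape, so I'll turn it parallel to the plate's y axis first.

```bash
cat >> h.py <<'E'
from scipy.spatial.transform import Rotation as Ro
PO=np.array([.4780,-.0508]); PY=np.radians(5.0)   # plate origin, yaw
def pl2w(x,y): c,s=np.cos(PY),np.sin(PY); return PO+np.array([c*x-s*y,s*x+c*y])
def w2pl(p): d=np.array(p)[:2]-PO; c,s=np.cos(PY),np.sin(PY); return np.array([c*d[0]+s*d[1],-s*d[0]+c*d[1]])
def Rt(yaw,tilt=0):
    # closing axis heading yaw; tilt>0: tool z leans toward +closing heading (gripper leans back)
    h=np.array([np.cos(yaw),np.sin(yaw),0]);k=np.array([0,0,1.])
    z=np.sin(tilt)*h-np.cos(tilt)*k; y=np.cos(tilt)*h+np.sin(tilt)*k
    return np.c_[np.cross(y,z),y,z]
def delta(pos,R):
    s=bot.observe(); D=Ro.from_matrix(R)*Ro.from_rotvec(s['eef_rot']).inv()
    d=(np.array(pos)-s['position'])*1000; print('shift',d.round(1),'rot',D.as_rotvec().round(3)); return d,D.as_rotvec()
E
python3 - <<'E'
from h import *
print(w2pl([.467,-.0718]),pl2w(-.013,-.005), bot.observe()['joint_positions'].round(2))
delta([.467,-.0718,.15],Rt(np.radians(-34.8)))
E
```

```text
[-0.01278841 -0.01996138] [ 0.46548525 -0.056914  ] [-1.17  0.57  1.64  0.57  1.59 -0.21]
shift [119.4 318.7 -89.8] rot [-0.846  0.113  0.506]
```

```bash
python3 -m pendant '[[[12,32,-8,-0.085,0.011,0.051,85],[12,32,-8,-0.085,0.011,0.051,85],[12,32,-8,-0.085,0.011,0.051,85],[12,32,-8,-0.085,0.011,0.051,85],[12,32,-8,-0.085,0.011,0.051,85],[12,32,-8,-0.085,0.011,0.051,85],[12,32,-8,-0.085,0.011,0.051,85],[12,32,-8,-0.085,0.011,0.051,85],[12,32,-8,-0.085,0.011,0.051,85],[12,32,-8,-0.085,0.011,0.051,85],[0,0,0,0,0,0,85],[0,0,0,0,0,0,85],[0,0,0,0,0,0,85]]]' 20
python3 - <<'E'
from h import *
print(bot.observe()['joint_positions'].round(2))
delta([.467,-.0718,.043],Rt(np.radians(-34.8)))
f=grab('wrist');save(f['img'],'w3.png',1.2)
E
```

```text
time: 2.45
position: [0.468, -0.0704, 0.1601]
eef_rot: [2.781, 1.46, 0.002]
ft_force: [0.2, 0.2, 0.2]
grip_width: 0.085
gripper_force: 0.0
[-0.17  0.32  2.02 -0.    0.8   0.43]
shift [  -1.    -1.4 -117.1] rot [ 0.     0.002 -0.003]
```

View pics/w3.png

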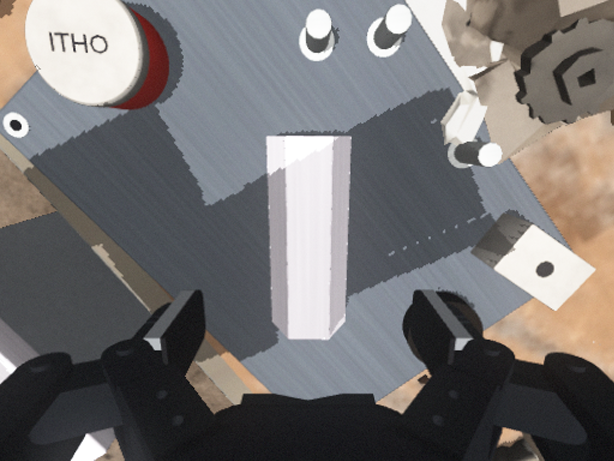

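The wrist view shows the bar running straight between the jaws: pads at x≈204 and 414, bar at x≈310. Next I'll go down, close lightly on the side edges, and turn it by 39.8° while shifting it about 15 mm to keep its end clear.

```bash
python3 -m pendant '[[[-0.5,-0.5,-20,0,0,0,85],[-0.5,-0.5,-20,0,0,0,85],[0,0,-20,0,0,0,80],[0,0,-20,0,0,0,80],[0,0,-20,0,0,0,70],[0,0,-12,0,0,0,60],[0,0,-5,0,0,0,60],[0,0,0,0,0,0,54],[0,0,0,0,0,0,54],[0,0,0,0,0,0,54],[0,0,0,0,0,0,54],[0,0,0,0,0,0,54]]]' 20
python3 - <<'E'
from h import *
p=pl2w(-.013,-.005); delta([p[0],p[1],.043],Rt(PY))
E
```

```text
time: 3.7
position: [0.4665, -0.0703, 0.0425]
eef_rot: [2.78, 1.462, -0.0]
ft_force: [0.9, -0.2, -7.6]
grip_width: 0.0561
gripper_force: 22.9
shift [-1.  13.3  0.5] rot [0.   0.   0.69]
```

```bash
python3 -m pendant '[[[0,1.3,0,0,0,0.07,54],[0,1.3,0,0,0,0.07,54],[0,1.3,0,0,0,0.07,54],[0,1.3,0,0,0,0.07,54],[0,1.3,0,0,0,0.07,54],[0,1.3,0,0,0,0.07,54],[0,1.3,0,0,0,0.07,54],[0,1.3,0,0,0,0.07,54],[0,1.3,0,0,0,0.07,54],[0,1.3,0,0,0,0.06,54],[0,0,0,0,0,0,54],[0,0,0,0,0,0,70],[0,0,0,0,0,0,85],[0,0,0,0,0,0,85],[0,0,20,0,0,0,85],[0,0,30,0,0,0,85],[0,0,30,0,0,0,85],[0,0,20,0,0,0,85],[0,0,20,0,0,0,85],[0,0,0,0,0,0,85]]]' 20
cat >> h.py <<'E'
def white(f,box,t=200,z=.075):
    g=cv2.cvtColor(f['img'],cv2.COLOR_RGB2GRAY); m=(g>t).astype(np.uint8); k=np.zeros_like(m); x0,y0,x1,y1=box; k[y0:y1,x0:x1]=1
    cs=max(cv2.findContours(m*k,0,2)[0],key=cv2.contourArea); b=cv2.boxPoints(cv2.minAreaRect(cs)); P=ray(f,b,z); return b,P
E
python3 - <<'E'
from h import *
f=grab('wrist');t=grab('top')
save(np.hstack([f['img'],np.vstack([t['img'][120:300,150:400],np.zeros((204,250,3),np.uint8)])]),'w4.png',1.04)
s=bot.observe();print(s['position'],s['ft_force'].round(1))
g=cv2.cvtColor(f['img'],cv2.COLOR_RGB2GRAY)
print(g[180,180:330:4].tolist())
E
```

```text
time: 5.7
position: [0.4685, -0.0578, 0.1649]
eef_rot: [2.12, 2.312, 0.005]
ft_force: [0.5, -0.2, -0.1]
grip_width: 0.0851
gripper_force: 0.0
[ 0.46679737 -0.05748542  0.16255186] [ 0.4 -0.5 -0.4]
[79, 77, 81, 79, 79, 80, 80, 86, 86, 87, 103, 164, 164, 168, 233, 237, 240, 237, 240, 237, 236, 240, 237, 183, 179, 176, 182, 89, 87, 88, 80, 83, 80, 83, 79, 78, 79, 79]
```

View pics/w4.png

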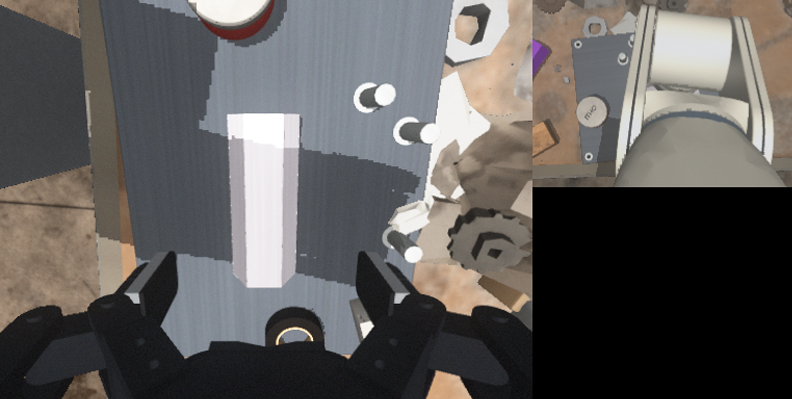

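```bash
cat >> h.py <<'E'
def barpose(f,z=.075,t=205,box=(190,90,330,300)):
    g=cv2.GaussianBlur(cv2.cvtColor(f['img'],cv2.COLOR_RGB2GRAY),(3,3),0); m=(g>t).astype(np.uint8); k=np.zeros_like(m); x0,y0,x1,y1=box; k[y0:y1,x0:x1]=1
    cs=max(cv2.findContours(m*k,0,2)[0],key=cv2.contourArea); r=cv2.minAreaRect(ray(f,cs[:,0],z)[:,:2].astype(np.float32)*1000)
    b=cv2.boxPoints(r)/1000; e=[b[1]-b[0],b[2]-b[1]]; e=max(e,key=np.linalg.norm); e=e if e[1]>0 else -e
    c=np.array(r[0])/1000; return c,np.degrees(np.arctan2(e[1],e[0]))-90,r[1]
E
python3 - <<'E'
from h import *
f=grab('wrist')
for t in(195,210,225):
    c,y,wh=barpose(f,t=t); print(c,w2pl(c),y,wh)
b=np.array([*c,.05]); T=np.radians(30); R=Rt(PY,T); z=R[:,2]
delta(b-.075*z,R); print((z*1000*.069).round(1))
E
```

```text
[ 0.4652002  -0.05709163] [-0.01329945 -0.00515211] 5.0079803 (51.40654373168945, 139.298095703125)
[ 0.4667384 -0.0562709] [-0.01169556 -0.00446857] 6.744766 (50.15658950805664, 139.4066162109375)
[ 0.46595206 -0.05650333] [-0.01249918 -0.00463158] 5.8749084 (50.062950134277344, 138.69627380371094)
shift [-37.7  -2.4 -46.9] rot [ 0.046 -0.522  0.   ]
[ 34.4   3.  -59.8]
```

```bash
python3 -m pendant '[[[-7.5,-0.4,-9.5,0.009,-0.104,0,58],[-7.5,-0.4,-9.5,0.009,-0.104,0,58],[-7.5,-0.4,-9.5,0.009,-0.104,0,58],[-7.5,-0.4,-9.5,0.009,-0.104,0,58],[-7.5,-0.4,-9.5,0.009,-0.104,0,58],[0,0,0,0,0,0,58],[0,0,0,0,0,0,58],[0,0,0,0,0,0,58]]]' 20
python3 - <<'E'
from h import *
b=np.array([.466,-.057,.05]);R=Rt(PY,np.radians(30)); delta(b-.045*R[:,2],R);delta(b-.006*R[:,2],R)
E
```

```text
time: 6.65
position: [0.4432, -0.0475, 0.1281]
eef_rot: [1.926, 2.129, 0.455]
ft_force: [0.1, 0.2, 0.5]
grip_width: 0.0578
gripper_force: 0.0
shift [  0.4 -11.5 -39.1] rot [-0.022 -0.136 -0.022]
shift [ 19.9  -9.8 -72.9] rot [-0.022 -0.136 -0.022]
```

```bash
python3 -m pendant '[[[0,-2.9,-5,-0.005,-0.034,-0.005,58],[0,-2.9,-5,-0.005,-0.034,-0.005,58],[0,-2.9,-5,-0.005,-0.034,-0.005,58],[0,-2.9,-5,-0.005,-0.034,-0.005,58],[0,0,-5,0,0,0,58],[0,0,0,0,0,0,58],[0,0,0,0,0,0,58]]]' 20
python3 - <<'E'
from h import *
b=np.array([.466,-.057,.05]);R=Rt(PY,np.radians(30)); delta(b-.006*R[:,2],R);print(bot.observe()['joint_positions'].round(2))
E
```

```text
time: 7.35
position: [0.4443, -0.0512, 0.1109]
eef_rot: [1.874, 2.065, 0.53]
ft_force: [-1.0, -1.1, 0.3]
grip_width: 0.058
gripper_force: 0.0
shift [ 18.7  -6.1 -55.7] rot [-0.02  -0.044 -0.016]
[-0.26  0.34  2.37  1.66  0.19 -1.98]
```

Leaning back 30° puts the wrist close to its limit (j5=0.19). With a 15° lean the closing jaws will start the bar rolling and then square it up, so I'll use that.

```bash
python3 - <<'E'
from h import *
b=np.array([.466,-.057,.05]);R=Rt(PY,np.radians(14)); delta(b-.085*R[:,2],R)
E
```

```text
shift [ 1.2 -7.6 21.6] rot [-0.046  0.234 -0.012]
```

```bash
python3 -m pendant '[[[0,-1,4,-0.006,0.03,-0.0015,70],[0,-1,4,-0.006,0.03,-0.0015,70],[0,-1,4,-0.006,0.03,-0.0015,70],[0,-1,4,-0.006,0.03,-0.0015,70],[0,-1,4,-0.006,0.03,-0.0015,70],[0,-1,2,-0.006,0.03,-0.0015,70],[0,-1,0,-0.006,0.03,-0.0015,70],[0,-0.5,0,-0.006,0.03,-0.0015,70],[0,0,0,0,0,0,70],[0,0,0,0,0,0,70]]]' 20
python3 - <<'E'
from h import *
b=np.array([.466,-.057,.05]);R=Rt(PY,np.radians(14)); delta(b-.085*R[:,2],R);delta(b+.003*R[:,2],R);print(bot.observe()['joint_positions'].round(2))
E
```

```text
time: 8.35
position: [0.4442, -0.0547, 0.1276]
eef_rot: [1.986, 2.175, 0.317]
ft_force: [-0.2, -0.2, -0.1]
grip_width: 0.07
gripper_force: 0.0
shift [ 1.4 -4.1  4.8] rot [-0.015  0.034 -0.005]
shift [ 22.6  -2.2 -80.6] rot [-0.015  0.034 -0.005]
[-0.21  0.29  2.25  0.27  0.35 -0.55]
```

```bash
python3 -m pendant '[[[0.5,-1,0,-0.005,0.011,-0.002,66],[1,-1,0,-0.005,0.011,-0.002,66],[0,-1,0,-0.005,0.011,-0.002,66],[4,0,-14,0,0,0,66],[4,0,-14,0,0,0,66],[4,0,-14,0,0,0,66],[3,0,-10,0,0,0,66],[3,0,-10,0,0,0,66],[0,0,0,0,0,0,66],[0,0,0,0,0,0,66]]]' 20
python3 - <<'E'
from h import *
b=np.array([.466,-.057,.05]);R=Rt(PY,np.radians(14)); delta(b+.003*R[:,2],R);print(bot.observe()['joint_positions'].round(2))
E
```

```text
time: 9.35
position: [0.4632, -0.0577, 0.0653]
eef_rot: [2.005, 2.185, 0.268]
ft_force: [0.2, -0.7, -0.1]
grip_width: 0.066
gripper_force: 0.0
shift [  3.5   0.7 -18.2] rot [-0.    -0.001  0.001]
[-0.19  0.46  2.22  0.28  0.24 -0.54]
```

```bash
python3 -m pendant '[[[1.2,0.2,-6,0,0,0,66],[1.2,0.2,-6,0,0,0,66],[1,0.2,-5,0,0,0,66],[0,0,0,0,0,0,66],[0,0,0,0,0,0,66]]]' 20
python3 - <<'E'
from h import *
b=np.array([.466,-.057,.05]);R=Rt(PY,np.radians(14)); delta(b+.003*R[:,2],R);print(bot.observe()['joint_positions'].round(2))
E
```

```text
time: 9.85
position: [0.4667, -0.057, 0.0482]
eef_rot: [2.005, 2.185, 0.268]
ft_force: [-0.6, 0.9, -0.6]
grip_width: 0.0663
gripper_force: 0.0
shift [ 0.1  0.1 -1.1] rot [-0.    -0.001  0.001]
[-0.19  0.5   2.21  0.33  0.2  -0.59]
```

```bash
python3 -m pendant '[[[0,0,0,0,0,0,60],[0,0,0,0,0,0,55],[0,0,0,0,0,0,51],[0,0,0,0,0,0,48],[0,0,0,0,0,0,46],[0,0,0,0,0,0,46],[0,0,0,0,0,0,46]]]' 60
```

```text
time: 10.55
position: [0.4663, -0.0571, 0.049]
eef_rot: [2.004, 2.184, 0.268]
ft_force: [-6.3, -1.9, 13.5]
grip_width: 0.0525
gripper_force: 58.3
```

```bash
python3 -m pendant '[[[1.9,0.2,0.9,-0.0065,0.074,0,46],[1.9,0.2,0.9,-0.0065,0.074,0,46],[1.9,0.2,0.7,-0.0065,0.074,0,46],[1.9,0.2,0.5,-0.0065,0.074,0,46],[0,0,0,0,0,0,46]]]' 60
python3 - <<'E'
from h import *
f=grab('wrist');save(f['img'],'w5.png',1.2);print(bot.observe()['joint_positions'].round(2))
R=Ro.from_rotvec(bot.observe()['eef_rot']).as_matrix();print(R[:,2].round(3))
E
```

```text
time: 11.05
position: [0.4763, -0.0568, 0.0522]
eef_rot: [-2.1, -2.29, 0.061]
ft_force: [-1.7, -6.3, 15.6]
grip_width: 0.0522
gripper_force: 65.8
[-0.14  0.55  2.02 -0.02  0.63 -0.21]
[-0.049 -0.006 -0.999]
```

View pics/w5.png

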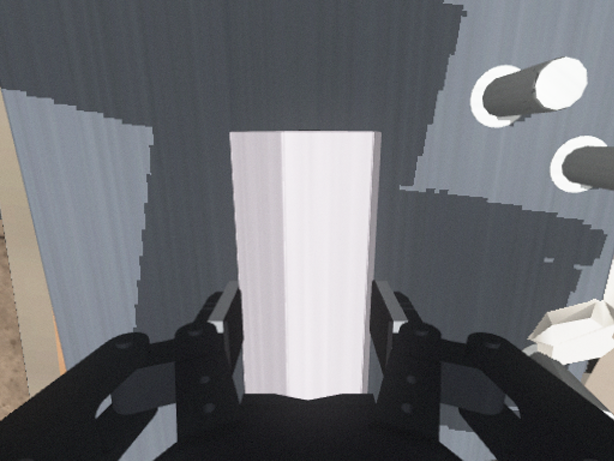

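The bar is part-way over: its ridge at x≈285 is moving towards the middle of the outline (232 to 380), and the force presses down. I'll keep rolling.

```bash
python3 -m pendant '[[[2,0.2,0.2,-0.0065,0.074,0,46],[2,0.2,0.1,-0.0065,0.074,0,46],[2,0.2,0,-0.0065,0.074,0,46],[2,0.2,-0.2,-0.0065,0.074,0,46],[0,0,0,0,0,0,46]]]' 60
python3 - <<'E'
from h import *
f=grab('wrist');g=cv2.cvtColor(f['img'],cv2.COLOR_RGB2GRAY).astype(int)
print(g[160,180:330:3].tolist())
R=Ro.from_rotvec(bot.observe()['eef_rot']).as_matrix();print(R[:,2].round(3))
E
```

```text
time: 11.6
position: [0.4836, -0.0561, 0.0529]
eef_rot: [-1.947, -2.124, 0.379]
ft_force: [-1.0, -3.0, 24.2]
grip_width: 0.0525
gripper_force: 66.6
[134, 131, 139, 142, 138, 204, 205, 198, 199, 204, 205, 203, 198, 201, 203, 209, 207, 201, 207, 229, 231, 230, 226, 227, 226, 230, 224, 228, 228, 228, 229, 229, 226, 226, 225, 222, 224, 223, 229, 227, 225, 223, 227, 161, 129, 91, 84, 85, 81, 79]
[-0.341 -0.031 -0.94 ]
```

```bash
python3 -m pendant '[[[2.2,0.2,0.2,-0.0065,0.08,0,46],[0,0,0,0,0,0,46],[0,0,0,0,0,0,56],[0,0,0,0,0,0,68],[0,0,0,0,0,0,80],[0,0,0,0,0,0,85],[0,0,0,0,0,0,85],[0,0,0,0,0,0,85]]]' 30
python3 - <<'E'
from h import *
f=grab('wrist');g=cv2.cvtColor(f['img'],cv2.COLOR_RGB2GRAY).astype(int)
print(g[160,180:340:3].tolist())
R=Ro.from_rotvec(bot.observe()['eef_rot']).as_matrix();print(R[:,2].round(3))
E
```

```text
time: 12.45
position: [0.4844, -0.0553, 0.0516]
eef_rot: [-1.903, -2.075, 0.454]
ft_force: [-0.1, -1.0, -0.1]
grip_width: 0.0857
gripper_force: 0.0
[122, 127, 124, 124, 127, 125, 122, 122, 124, 124, 119, 126, 125, 125, 121, 134, 218, 215, 213, 212, 214, 212, 211, 217, 217, 218, 217, 216, 216, 212, 213, 215, 216, 220, 219, 219, 213, 216, 216, 214, 194, 190, 190, 190, 188, 188, 193, 191, 192, 189, 186, 190, 188, 189]
[-0.416 -0.036 -0.909]
```

It fell onto the next flat. I'll back out along the tool axis, straighten up and measure.

```bash
python3 -m pendant '[[[8,1,18,0,0,0,85],[8,1,18,0,0,0,85],[8,1,18,0,0,0,85],[0,0,18,0.006,-0.07,0,85],[0,0,15,0.006,-0.07,0,85],[0,0,10,0.006,-0.07,0,85],[0,0,5,0.006,-0.07,0,85],[0,0,0,0.006,-0.07,0,85],[0,0,0,0.006,-0.075,0,85],[0,0,0,0,0,0,85],[0,0,0,0,0,0,85]]]' 30
cat >> h.py <<'E'
def look(f,rows=(120,150,180,210)):
    g=cv2.GaussianBlur(cv2.cvtColor(f['img'],cv2.COLOR_RGB2GRAY),(1,5),0).astype(int)
    for v in rows:
        r=g[v,150:400]; d=np.abs(r[2:]-r[:-2]); e=[i for i in range(1,len(d)-1) if d[i]>14 and d[i]>=d[i-1] and d[i]>d[i+1]]
        print(v,[(151+i,int(r[i+4]),w2pl(ray(f,[151+i,v],.075)[0]).round(3).tolist()) for i in e if i+4<250])
E
python3 - <<'E'
from h import *
f=grab('wrist');look(f)
for t in(160,200,225):print(t,*barpose(f,t=t,box=(190,60,360,300)))
print(bot.observe()['position'],Ro.from_rotvec(bot.observe()['eef_rot']).as_matrix()[:,2].round(3))
E
```

```text
time: 13.6
position: [0.5086, -0.0524, 0.154]
eef_rot: [-2.122, -2.313, 0.007]
ft_force: [-0.2, -0.0, 0.1]
grip_width: 0.085
gripper_force: 0.0
120 [(183, 131, [-0.023, 0.059]), (205, 245, [-0.008, 0.059]), (260, 225, [0.032, 0.059]), (277, 91, [0.044, 0.059]), (281, 143, [0.046, 0.059]), (342, 249, [0.09, 0.059]), (349, 163, [0.095, 0.059]), (352, 146, [0.097, 0.059]), (357, 162, [0.1, 0.059]), (360, 180, [0.102, 0.059]), (364, 132, [0.105, 0.059]), (380, 240, [0.116, 0.059])]
150 [(207, 184, [-0.007, 0.038]), (210, 218, [-0.005, 0.038]), (216, 172, [-0.001, 0.038]), (220, 236, [0.002, 0.038]), (260, 176, [0.032, 0.038]), (276, 89, [0.043, 0.038]), (336, 123, [0.087, 0.038]), (377, 239, [0.117, 0.038]), (388, 169, [0.125, 0.038]), (392, 148, [0.127, 0.038])]
180 [(208, 174, [-0.007, 0.015]), (212, 216, [-0.004, 0.015]), (217, 164, [-0.001, 0.015]), (221, 235, [0.002, 0.015]), (260, 176, [0.032, 0.015]), (277, 85, [0.044, 0.015]), (374, 239, [0.117, 0.015]), (379, 140, [0.121, 0.015])]
210 [(209, 160, [-0.008, -0.009]), (213, 217, [-0.005, -0.009]), (218, 164, [-0.001, -0.009]), (223, 234, [0.003, -0.009]), (260, 175, [0.032, -0.009]), (275, 82, [0.043, -0.008]), (342, 153, [0.095, -0.008]), (345, 206, [0.097, -0.008]), (376, 143, [0.121, -0.008])]
160 [ 0.49681866 -0.05432663] 5.5154724 (51.7359619140625, 141.0864715576172)
200 [ 0.49630249 -0.05383964] 5.1490097 (50.55150604248047, 138.36940002441406)
225 [ 0.49162558 -0.05426036] 5.26902 (39.99812316894531, 138.36488342285156)
[ 0.50908695 -0.0523839   0.15389133] [-0.005 -0.002 -1.   ]
```

The first roll worked. The bar's centre is at plate x≈17 mm and y≈-5 mm, square to the plate, and the groove now shows in the upper -x flat. I'll repeat the same roll.

```bash
python3 - <<'E'
from h import *
b=np.array([.4955,-.0539,.05]);R=Rt(PY,np.radians(15)); delta(b-.085*R[:,2],R);print((R[:,2]*88).round(1))
E
```

```text
shift [-35.5  -3.4 -21.8] rot [ 0.024 -0.265  0.002]
[ 22.7   2.  -85. ]
```

```bash
python3 -m pendant '[[[-4.5,-0.4,0,0.003,-0.033,0,66],[-4.5,-0.4,0,0.003,-0.033,0,66],[-4.5,-0.4,0,0.003,-0.033,0,66],[-4.5,-0.4,-4,0.003,-0.033,0,66],[-4.5,-0.4,-4,0.003,-0.033,0,66],[-4.5,-0.4,-4,0.003,-0.033,0,66],[-4.5,-0.5,-5,0.003,-0.033,0,66],[-4,-0.5,-5,0.003,-0.034,0,66],[0,0,0,0,0,0,66],[0,0,0,0,0,0,66]]]' 20
python3 - <<'E'
from h import *
b=np.array([.4955,-.0539,.05]);R=Rt(PY,np.radians(15)); delta(b-.02*R[:,2],R)
E
```

```text
time: 14.65
position: [0.4738, -0.0558, 0.1317]
eef_rot: [1.996, 2.175, 0.286]
ft_force: [0.5, -0.4, -0.5]
grip_width: 0.0657
gripper_force: 0.0
shift [ 16.5   1.4 -62.3] rot [-0.    -0.001  0.001]
```

```bash
python3 -m pendant '[[[4,0.4,-15.5,0,0,0,66],[4,0.4,-15.5,0,0,0,66],[4,0.4,-15.5,0,0,0,66],[4,0.3,-15,0,0,0,66],[2,0.2,-7,0,0,0,66],[2,0.2,-7,0,0,0,66],[2,0.2,-7,0,0,0,66],[0,0,0,0,0,0,66],[0,0,0,0,0,0,66]]]' 20
python3 - <<'E'
from h import *
b=np.array([.4955,-.0539,.05]);R=Rt(PY,np.radians(15)); delta(b+.003*R[:,2],R);print(bot.observe()['joint_positions'].round(2))
E
```

```text
time: 15.55
position: [0.4952, -0.0536, 0.0493]
eef_rot: [1.995, 2.174, 0.287]
ft_force: [0.3, -0.3, -0.4]
grip_width: 0.0657
gripper_force: 0.0
shift [ 1.1 -0.2 -2.2] rot [-0.     0.     0.001]
[-0.17  0.52  2.17  0.32  0.21 -0.56]
```

```bash
python3 -m pendant '[[[0.5,0,-1,0,0,0,60],[0,0,0,0,0,0,55],[0,0,0,0,0,0,51],[0,0,0,0,0,0,48],[0,0,0,0,0,0,46],[0,0,0,0,0,0,46],[0,0,0,0,0,0,46],[1.9,0.2,0.9,-0.0065,0.074,0,46],[1.9,0.2,0.9,-0.0065,0.074,0,46],[1.9,0.2,0.7,-0.0065,0.074,0,46],[1.9,0.2,0.5,-0.0065,0.074,0,46],[0,0,0,0,0,0,46]]]' 60
python3 - <<'E'
from h import *
f=grab('wrist');g=cv2.cvtColor(f['img'],cv2.COLOR_RGB2GRAY).astype(int)
print(g[160,180:330:3].tolist())
print(bot.observe()['joint_positions'].round(2),bot.observe()['ft_force'].round(1))
R=Ro.from_rotvec(bot.observe()['eef_rot']).as_matrix();print(R[:,2].round(3))
E
```

```text
time: 16.75
position: [0.5053, -0.0535, 0.0524]
eef_rot: [-2.109, -2.3, 0.041]
ft_force: [-2.1, -6.4, 18.1]
grip_width: 0.0525
gripper_force: 65.9
[79, 80, 78, 85, 82, 191, 198, 199, 198, 232, 202, 202, 200, 198, 194, 197, 197, 202, 202, 223, 235, 235, 235, 234, 233, 232, 233, 231, 233, 234, 234, 235, 234, 233, 232, 231, 230, 255, 255, 255, 255, 255, 255, 244, 149, 94, 94, 94, 92, 93]
[-0.12  0.57  1.96 -0.01  0.64 -0.2 ] [ 0.9 -4.9 13.5]
[-0.031 -0.005 -1.   ]
```

Same state as in the first roll. I'll finish it and release.

```bash
python3 -m pendant '[[[2,0.2,0.2,-0.0065,0.074,0,46],[2,0.2,0.1,-0.0065,0.074,0,46],[2,0.2,0,-0.0065,0.074,0,46],[2,0.2,-0.2,-0.0065,0.074,0,46],[2.5,0.2,0.2,-0.007,0.09,0,46],[0,0,0,0,0,0,46],[0,0,0,0,0,0,56],[0,0,0,0,0,0,68],[0,0,0,0,0,0,80],[0,0,0,0,0,0,85],[0,0,0,0,0,0,85],[0,0,0,0,0,0,85]]]' 60
python3 - <<'E'
from h import *
f=grab('wrist');g=cv2.cvtColor(f['img'],cv2.COLOR_RGB2GRAY).astype(int)
print(g[160,180:340:3].tolist())
E
python3 -m pendant '[[[8,1,18,0,0,0,85],[8,1,18,0,0,0,85],[8,1,18,0,0,0,85],[0,0,18,0.006,-0.07,0,85],[0,0,15,0.006,-0.07,0,85],[0,0,10,0.006,-0.07,0,85],[0,0,5,0.006,-0.07,0,85],[0,0,0,0.006,-0.07,0,85],[0,0,0,0.006,-0.075,0,85],[0,0,0,0,0,0,85],[0,0,0,0,0,0,85]]]' 20
python3 - <<'E'
from h import *
f=grab('wrist');look(f)
for t in(160,200,225):
    c,y,w=barpose(f,t=t,box=(190,60,330,300));print(t,c,w2pl(c),y,w)
print(bot.observe()['position'],Ro.from_rotvec(bot.observe()['eef_rot']).as_matrix()[:,2].round(3))
E
```

```text
time: 18.0
position: [0.5134, -0.0518, 0.0515]
eef_rot: [-1.908, -2.08, 0.446]
ft_force: [0.4, -0.4, 0.2]
grip_width: 0.0851
gripper_force: 0.0
[124, 126, 127, 128, 128, 125, 123, 111, 75, 76, 75, 77, 75, 73, 78, 75, 194, 219, 221, 221, 221, 222, 222, 193, 142, 222, 222, 224, 222, 221, 221, 221, 221, 222, 224, 223, 224, 224, 224, 224, 210, 197, 201, 193, 196, 192, 195, 198, 197, 193, 195, 191, 191, 194]
time: 19.15
position: [0.5376, -0.0489, 0.1538]
eef_rot: [2.122, 2.313, 0.002]
ft_force: [0.8, -0.2, 0.1]
grip_width: 0.085
gripper_force: 0.0
120 [(169, 130, [-0.003, 0.06]), (204, 241, [0.022, 0.06]), (260, 222, [0.061, 0.06]), (277, 94, [0.074, 0.06]), (281, 142, [0.076, 0.06]), (308, 247, [0.096, 0.06]), (317, 220, [0.102, 0.06]), (321, 237, [0.105, 0.06]), (328, 136, [0.11, 0.06]), (346, 239, [0.122, 0.06])]
150 [(206, 160, [0.022, 0.039]), (220, 235, [0.032, 0.039]), (232, 235, [0.041, 0.039]), (234, 237, [0.043, 0.039]), (246, 237, [0.051, 0.039]), (248, 237, [0.053, 0.039]), (260, 173, [0.062, 0.039]), (276, 93, [0.073, 0.039]), (311, 106, [0.099, 0.039]), (315, 115, [0.102, 0
[... 567 characters left out ...]
0.007]), (234, 232, [0.041, -0.007]), (236, 231, [0.043, -0.007]), (249, 235, [0.053, -0.007]), (260, 173, [0.062, -0.007]), (275, 87, [0.073, -0.007]), (311, 188, [0.101, -0.008]), (343, 142, [0.126, -0.008]), (354, 165, [0.134, -0.008]), (373, 140, [0.149, -0.008]), (376, 70, [0.151, -0.008]), (378, 39, [0.153, -0.008])]
160 [ 0.5258938 -0.0519828] [ 0.04760846 -0.00535252] 4.990013 (51.85678482055664, 140.32656860351562)
200 [ 0.52587158 -0.05185202] [ 0.04759773 -0.0052203 ] 4.9971085 (50.47157669067383, 138.68862915039062)
225 [ 0.52081061 -0.05263284] [ 0.04248796 -0.00555705] 4.9963226 (39.45783615112305, 138.00540161132812)
[ 0.53814507 -0.04887927  0.15367805] [ 0.003 -0.001 -1.   ]
```

The groove is on top: top flat at plate x 32 to 62, groove at 42 to 52, bar square to the plate. Next I'll grip the side edges lightly and slide it to the pins.

```bash
python3 - <<'E'
from h import *
p=pl2w(.047,-.0052);delta([*p,.043],Rt(PY)); q=pl2w(.0781,0);print((q-p)*1000)
E
```

```text
shift [ -12.9   -3.  -110.7] rot [0.001 0.003 0.001]
[30.52844525  7.89075603]
```

```bash
python3 -m pendant '[[[-6,-1.5,0,0,0,0,85],[-7,-1.5,0,0,0,0,85],[0,0,-20,0,0,0,85],[0,0,-20,0,0,0,80],[0,0,-20,0,0,0,76],[0,0,-20,0,0,0,72],[0,0,-20,0,0,0,68],[0,0,-10,0,0,0,62],[0,0,0,0,0,0,58],[0,0,0,0,0,0,54],[0,0,0,0,0,0,54],[0,0,0,0,0,0,54],[3,0.3,0,0,0,0,54],[4,0.3,0,0,0,0,54],[5,0.4,0,0,0,0,54],[5,0.4,0,0,0,0,54],[5,0.4,0,0,0,0,54],[4,0.4,0,0,0,0,54],[0,0,0,0,0,0,54]]]' 20
python3 - <<'E'
from h import *
p=pl2w(.0781,-.0052);delta([*p,.043],Rt(PY));f=grab('wrist');look(f,(130,170))
E
```

```text
time: 21.1
position: [0.5516, -0.0496, 0.0436]
eef_rot: [2.121, 2.312, 0.005]
ft_force: [-1.2, -0.6, -7.6]
grip_width: 0.0566
gripper_force: 23.1
shift [ 4.6  0.4 -0.6] rot [0.001 0.005 0.001]
130 [(189, 143, [0.049, 0.058]), (213, 213, [0.057, 0.058]), (216, 222, [0.058, 0.058]), (222, 253, [0.061, 0.058]), (240, 252, [0.067, 0.058]), (242, 253, [0.067, 0.058]), (269, 253, [0.077, 0.058]), (271, 253, [0.078, 0.058]), (298, 212, [0.087, 0.058]), (324, 96, [0.096, 0.058]), (353, 153, [0.106, 0.058]), (358, 214, [0.108, 0.058]), (360, 224, [0.108, 0.058]), (365, 169, [0.11, 0.058]), (367, 150, [0.111, 0.058]), (370, 133, [0.112, 0.058]), (381, 229, [0.116, 0.058])]
170 [(192, 142, [0.049, 0.044]), (215, 219, [0.058, 0.044]), (241, 225, [0.067, 0.044]), (243, 226, [0.068, 0.044]), (269, 238, [0.077, 0.044]), (271, 240, [0.078, 0.044]), (297, 198, [0.087, 0.044]), (320, 83, [0.095, 0.044]), (377, 227, [0.116, 0.044]), (395, 149, [0.122, 0.044])]
```

```bash
python3 -m pendant '[[[2,0.2,0,0,0,0,54],[2,0.2,0,0,0,0,54],[0.5,0,0,0,0,0,54],[0.5,0.1,0,0,0,0,54],[0,0,0,0,0,0,54],[0,0,0,0,0,0,54]]]' 20
python3 -m pendant '[[[0.5,0,0,0,0,0,54],[0,0,0,0,0,0,54]]]'
python3 -m pendant '[[[0.5,0,0,0,0,0,54],[0,0,0,0,0,0,54]]]'
```

```text
time: 21.75
position: [0.5556, -0.0491, 0.0435]
eef_rot: [2.122, 2.312, 0.004]
ft_force: [-1.0, 0.3, -8.3]
grip_width: 0.0563
gripper_force: 23.1
time: 21.95
position: [0.5558, -0.0491, 0.0434]
eef_rot: [2.122, 2.313, 0.003]
ft_force: [-1.6, -0.2, -6.8]
grip_width: 0.0566
gripper_force: 23.1
time: 22.15
position: [0.5561, -0.0491, 0.0434]
eef_rot: [2.122, 2.313, 0.003]
ft_force: [-3.5, -0.2, -6.8]
grip_width: 0.0563
gripper_force: 23.2
```

```bash
python3 -m pendant '[[[0.5,0,0,0,0,0,54],[0,0,0,0,0,0,54]]]'
python3 -m pendant '[[[0.5,0,0,0,0,0,54],[0,0,0,0,0,0,54]]]'
python3 -m pendant '[[[-0.1,1,0,0,0,0,54],[-0.1,1,0,0,0,0,54],[-0.1,1,0,0,0,0,54],[0,0.5,0,0,0,0,54],[0,0,0,0,0,0,54]]]'
python3 -m pendant '[[[0,0.5,0,0,0,0,54],[0,0,0,0,0,0,54]]]'
python3 -m pendant '[[[0,0.5,0,0,0,0,54],[0,0,0,0,0,0,54]]]'
```

```text
time: 22.35
position: [0.5562, -0.0491, 0.0433]
eef_rot: [2.122, 2.314, 0.002]
ft_force: [-5.5, -1.4, -5.3]
grip_width: 0.0563
gripper_force: 23.3
time: 22.55
position: [0.5563, -0.0491, 0.0433]
eef_rot: [2.123, 2.314, 0.001]
ft_force: [-6.4, -1.0, -4.2]
grip_width: 0.0567
gripper_force: 23.4
time: 23.05
position: [0.556, -0.046, 0.0432]
eef_rot: [2.122, 2.314, 0.0]
ft_force: [-5.7, -4.2, -6.0]
grip_width: 0.0566
gripper_force: 23.3
time: 23.25
position: [0.556, -0.0456, 0.0432]
eef_rot: [2.122, 2.314, 0.0]
ft_force: [-6.0, -3.8, -6.7]
grip_width: 0.0564
gripper_force: 23.3
time: 23.45
position: [0.5559, -0.0451, 0.0431]
eef_rot: [2.122, 2.314, 0.0]
ft_force: [-6.6, -4.6, -6.1]
grip_width: 0.0564
gripper_force: 23.3
```

```bash
for i in 1; do :; done; python3 -m pendant '[[[0,0.5,0,0,0,0,54],[0,0.5,0,0,0,0,54],[0,0,0,0,0,0,54]]]'
python3 -m pendant '[[[0,0.5,0,0,0,0,54],[0,0.5,0,0,0,0,54],[0,0,0,0,0,0,54]]]'
python3 -m pendant '[[[0,0.5,0,0,0,0,54],[0,0.5,0,0,0,0,54],[0,0,0,0,0,0,54]]]'
```

```text
time: 23.75
position: [0.5558, -0.0441, 0.0431]
eef_rot: [2.122, 2.314, -0.0]
ft_force: [-6.8, -5.0, -5.4]
grip_width: 0.0566
gripper_force: 23.3
time: 24.05
position: [0.5558, -0.0435, 0.0431]
eef_rot: [2.122, 2.314, -0.001]
ft_force: [-5.6, -6.3, -5.1]
grip_width: 0.057
gripper_force: 23.4
time: 24.35
position: [0.5559, -0.0434, 0.0431]
eef_rot: [2.121, 2.314, -0.002]
ft_force: [-6.2, -13.7, -6.1]
grip_width: 0.0562
gripper_force: 23.4
```

Both contacts show in the force: the side pins push back in x and the end pin in y. I'll release, lift clear and look.

```bash
python3 -m pendant '[[[0,0,0,0,0,0,54],[0,0,0,0,0,0,62],[0,0,0,0,0,0,72],[0,0,0,0,0,0,76],[0,0,0,0,0,0,76],[-2,0,20,0,0,0,76],[-2,0,25,0,0,0,76],[-5,0,25,0,0,0,76],[-5,0,25,0,0,0,76],[-5,0,15,0,0,0,76],[0,0,0,0,0,0,76],[0,0,0,0,0,0,76]]]'
python3 - <<'E'
from h import *
f=grab('wrist');look(f,(110,140,170,200));save(f['img'][40:300,150:420],'w6.png',2.3)
for t in(180,200):
    c,y,w=barpose(f,t=t,box=(190,60,320,300));print(t,c,w2pl(c),y,w)
E
```

```text
time: 25.55
position: [0.5384, -0.0415, 0.1533]
eef_rot: [2.121, 2.312, 0.004]
ft_force: [-0.6, -0.9, -1.2]
grip_width: 0.0759
gripper_force: 0.0
110 [(170, 131, [-0.0, 0.074]), (260, 250, [0.063, 0.074]), (266, 224, [0.067, 0.074]), (268, 251, [0.069, 0.074]), (287, 114, [0.082, 0.074]), (293, 151, [0.086, 0.074]), (345, 238, [0.123, 0.074]), (378, 196, [0.146, 0.074])]
140 [(206, 119, [0.024, 0.053]), (219, 84, [0.033, 0.053]), (241, 222, [0.049, 0.053]), (247, 242, [0.054, 0.053]), (299, 224, [0.091, 0.053]), (312, 116, [0.101, 0.053]), (316, 252, [0.103, 0.053]), (335, 143, [0.117, 0.053]), (340, 239, [0.121, 0.053]), (342, 240, [0.122, 0.053]), (392, 130, [0.158, 0.053])]
170 [(241, 162, [0.049, 0.031]), (258, 237, [0.062, 0.031]), (284, 238, [0.081, 0.031]), (286, 239, [0.082, 0.031]), (298, 176, [0.091, 0.031]), (310, 92, [0.1, 0.031]), (340, 239, [0.123, 0.031]), (349, 165, [0.129, 0.031]), (355, 142, [0.134, 0.031]), (366, 94, [0.142, 0.031]), (371, 153, [0.145, 0.031]), (388, 95, [0.158, 0.031])]
200 [(242, 159, [0.049, 0.008]), (259, 237, [0.062, 0.008]), (283, 236, [0.081, 0.008]), (285, 238, [0.082, 0.008]), (297, 178, [0.092, 0.008]), (309, 89, [0.101, 0.008]), (337, 239, [0.122, 0.008]), (344, 229, [0.127, 0.008]), (346, 235, [0.129, 0.008]), (354, 174, [0.135, 0.008]), (358, 138, [0.138, 0.008]), (360, 145, [0.14, 0.008]), (365, 238, [0.143, 0.008]), (375, 88, [0.151, 0.008])]
180 [ 0.55387    -0.03575889] [0.07689221 0.00837137] 4.899681 (56.45314407348633, 156.48231506347656)
200 [ 0.55486267 -0.04352757] [0.07720402 0.00054574] 4.9332657 (55.78601837158203, 138.9298858642578)
```

View pics/w6.png

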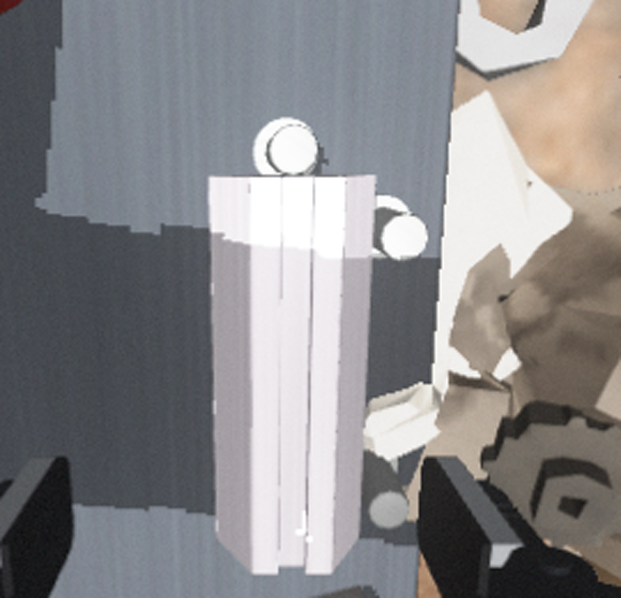

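The picture shows the groove up, the end against the end pin at (285,150) and the long side at both side pins, (404,237) and (389,510). The y contact is clear, but the x push-back (about 6 N) was barely more than sliding friction, so I'll check the side pin gap. I'll grip again and push more firmly in x.

```bash
python3 - <<'E'
from h import *
f=grab('wrist');P=ray(f,[[150+404/2.3,40+237/2.3],[150+389/2.3,40+510/2.3]],.065);print([w2pl(p).round(4) for p in P])
p=pl2w(.0772,.0003);delta([*p,.043],Rt(PY))
E
```

```text
[array([0.1124, 0.0502]), array([ 0.1133, -0.0497])]
shift [  16.9   -2.3 -109.4] rot [0.    0.003 0.001]
```

```bash
python3 -m pendant '[[[9,-0.5,0,0,0,0,80],[9,-0.5,0,0,0,0,80],[0,0,-20,0,0,0,76],[0,0,-20,0,0,0,74],[0,0,-20,0,0,0,72],[0,0,-20,0,0,0,70],[0,0,-20,0,0,0,68],[0,0,-10,0,0,0,62],[0,0,0,0,0,0,58],[0,0,0,0,0,0,54],[0,0,0,0,0,0,54],[0,0,0,0,0,0,54]]]' 30
python3 -m pendant '[[[1,0,0,0,0,0,54],[1,0,0,0,0,0,54],[0,0,0,0,0,0,54]]]'
python3 -m pendant '[[[1,0,0,0,0,0,54],[1,0,0,0,0,0,54],[0,0,0,0,0,0,54]]]'
```

```text
time: 26.85
position: [0.5556, -0.0426, 0.0434]
eef_rot: [2.122, 2.313, 0.002]
ft_force: [-2.9, -0.5, -9.0]
grip_width: 0.0564
gripper_force: 33.8
time: 27.15
position: [0.5558, -0.0426, 0.0432]
eef_rot: [-2.123, -2.315, 0.001]
ft_force: [-9.8, -0.8, -5.2]
grip_width: 0.0556
gripper_force: 34.1
time: 27.45
position: [0.556, -0.0425, 0.043]
eef_rot: [-2.121, -2.313, 0.005]
ft_force: [-13.4, -1.0, -1.1]
grip_width: 0.0561
gripper_force: 34.5
```

In the same view the side pins measure 112.4 and 113.3 mm, about 2 mm low, which puts the bar at the pins. A 13 N push moved it only about 0.4 mm. I'll nudge it once more towards the end pin, release and retreat.

```bash
python3 -m pendant '[[[-0.5,0.5,0,0,0,0,54],[0,0.5,0,0,0,0,54],[0,0.5,0,0,0,0,54],[0,0,0,0,0,0,54]]]' 30
python3 -m pendant '[[[0,0.5,0,0,0,0,54],[0,0.5,0,0,0,0,54],[0,0,0,0,0,0,54]]]'
python3 -m pendant '[[[0,0,0,0,0,0,62],[0,0,0,0,0,0,72],[0,0,0,0,0,0,76],[0,0,0,0,0,0,76],[-2,0,20,0,0,0,76],[-2,0,25,0,0,0,76],[-5,0,25,0,0,0,76],[-5,0,25,0,0,0,76],[-5,0,15,0,0,0,76],[0,0,0,0,0,0,76],[0,0,0,0,0,0,76]]]'
python3 - <<'E'
from h import *
f=grab('wrist');look(f,(170,200))
c,y,w=barpose(f,t=200,box=(190,60,320,300));print(c,w2pl(c),y,w)
E
```

```text
time: 27.85
position: [0.556, -0.0423, 0.043]
eef_rot: [-2.122, -2.315, 0.006]
ft_force: [-13.0, -11.0, -3.1]
grip_width: 0.056
gripper_force: 34.3
time: 28.15
position: [0.556, -0.0423, 0.043]
eef_rot: [-2.122, -2.315, 0.007]
ft_force: [-13.1, -16.6, -2.9]
grip_width: 0.0562
gripper_force: 34.4
time: 29.25
position: [0.541, -0.04, 0.1534]
eef_rot: [2.121, 2.312, 0.005]
ft_force: [0.1, 0.8, -1.0]
grip_width: 0.0758
gripper_force: 0.0
170 [(238, 160, [0.05, 0.033]), (255, 238, [0.062, 0.033]), (267, 237, [0.071, 0.033]), (269, 236, [0.073, 0.033]), (280, 238, [0.081, 0.033]), (282, 238, [0.082, 0.033]), (294, 176, [0.091, 0.033]), (307, 92, [0.101, 0.033]), (337, 239, [0.123, 0.033]), (346, 172, [0.13, 0.032]), (351, 138, [0.133, 0.032]), (363, 85, [0.142, 0.032]), (367, 152, [0.145, 0.032])]
200 [(239, 159, [0.05, 0.009]), (256, 237, [0.063, 0.009]), (267, 235, [0.071, 0.009]), (269, 233, [0.073, 0.009]), (282, 236, [0.083, 0.009]), (293, 175, [0.091, 0.009]), (305, 87, [0.1, 0.009]), (334, 237, [0.123, 0.009]), (350, 155, [0.135, 0.009]), (362, 237, [0.144, 0.009]), (373, 85, [0.152, 0.009])]
[ 0.55507458 -0.03567738] [0.07809932 0.00834758] 3.9469452 (58.04530334472656, 156.3427276611328)
```

The force shows contact against both sets of pins, the bar didn't shift on release, and the groove is up. I'm handing in.

```bash
python3 -c "
from rig import bot
print(bot.sign_off())"
```

```text
the job is handed in; nothing more can be done
None
```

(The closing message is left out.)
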